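# Nest the clay pots into the glazed green pot

## Task

Tidy the three loose clay pots on the bench into one upright stack in the green glazed pot: the large one into the green pot, then the medium one into the large one, then the small one into the medium one. Pots like these jam and crack, so lower each one gently until its tapered sides just rest all round, do not drop it or push it in, and let go. Leave the green pot where it stands and do not disturb anything else on the bench.

Things in the scene. Friction and masses are not known exactly. Their poses are not given: they have to be found in the camera images.
- large_pot_center (a point): Largest loose terracotta pot: collar 68 mm across, 100 mm high, foot 45 mm across, mouth 52.5 mm across, about 0.24 kg. Straight collar 28 mm high at the rim; below it the body steps in 1.5 mm and tapers to the foot by 0.14 mm per mm. Seated under its own weight its rim is about 43 mm above the rim of the pot below: only the collar and 16 mm under it stay free. Upright. Point: its centre, half-way up its axis; z up.
- medium_pot_center (a point): Middle terracotta pot: collar 60 mm across, 94 mm high, foot 38.5 mm across, mouth 44.5 mm across, about 0.19 kg. Straight collar 28 mm high at the rim; below it the body steps in 1.5 mm and tapers to the foot by 0.14 mm per mm. Seated under its own weight its rim is about 43 mm above the rim of the pot below: only the collar and 16 mm under it stay free. Upright. Point: its centre, half-way up its axis; z up.
- small_pot_center (a point): Smallest terracotta pot: collar 52 mm across, 88 mm high, foot 32 mm across, mouth 36 mm across, about 0.14 kg. Straight collar 28 mm high at the rim; below it the body steps in 1.5 mm and tapers to the foot by 0.14 mm per mm. Seated under its own weight its rim is about 43 mm above the rim of the pot below: only the collar and 16 mm under it stay free. Upright. Point: its centre, half-way up its axis; z up.
- green_pot: Green glazed ceramic pot, 110 mm high and 80 mm across the rim, joined to its own saucer (110 mm across, 16 mm high); loose, about 0.75 kg, not to be moved. Mouth 60.5 mm across, inside tapering like the clay pots' sides. Origin: centre of its underside, z up its axis. (Fixed equipment under 180 mm high lines the back and sides, over 100 mm from any pot.)
- marker_jar: Glass jar 72 mm across and 110 mm high holding upright bamboo plant markers that reach 198 mm above the bench (the markers within 50 mm across). Loose bystander. Origin: centre of its underside, z up.
- sprayer: White plastic spray bottle, 68 mm across, 182 mm high, its grey head (highest 40 mm) sticks out to 46 mm from the axis. Loose bystander. Origin: centre of its underside, z up.
- feed_jar: Amber glass jar with metal cap, 66 mm across, 120 mm high. Loose bystander. Origin: centre of its underside, z up.
- short_fork: Short steel hand fork lying flat with a wooden handle, 210 mm long, 56 mm wide at the tines, 26 mm high. Loose bystander. Origin: on the bench under its middle; x points to the tines.
- twine_spool: Spool 60 mm across, 50 mm high, upright. Loose bystander. Origin: centre of its underside.
- dibber: Dibber lying flat, 170 mm long, 22 mm high, along its x. Loose bystander. Origin: on the bench under its middle.
There are look-alikes about, which are no part of the job. Leave any blue or yellow look-alike of the part that bears large_pot_center alone.

How it is judged:
On the way, in this order (a step that is already met when the one before it is completed fails the run):
1. the large pot rests in the green pot (z of large_pot_center in the frame of green_pot between 0.098 and 0.11 m and horizontal distance between large_pot_center and green_pot below 0.008 m and angle between large_pot_center's own z axis and vertical below 0.1 rad), for 0.2 s.
2. the medium pot rests in the large pot (z of medium_pot_center in the frame of large_pot_center between 0.041 and 0.053 m and horizontal distance between medium_pot_center and large_pot_center below 0.008 m and angle between medium_pot_center's own z axis and vertical below 0.1 rad), for 0.2 s.
3. the small pot rests in the medium pot (z of small_pot_center in the frame of medium_pot_center between 0.041 and 0.053 m and horizontal distance between small_pot_center and medium_pot_center below 0.008 m and angle between small_pot_center's own z axis and vertical below 0.1 rad), for 0.2 s.
At the end, for the whole second after the job is handed in: Large pot in the green pot, medium in large, small in medium: each rim 44 mm (+-6 mm) above the rim below, centres within 8 mm in plan, upright within about 6 degrees; green pot on the bench within 25 mm of its start; all released and at rest (all of step 1 and all of step 2 and all of step 3 and linear speed of each of large_pot, medium_pot, small_pot, green_pot below 0.02 m/s and angle between green_pot's own z axis and vertical below 0.06 rad and height (world z) of green_pot below 0.006 m and distance of green_pot from where it was at the start of the episode below 0.025 m); the robot touches nothing.
It fails at once if a pot wedged into another: over 150 N of contact force between their walls (as from a drop of some cm) (contact force between large_pot and green_pot above 150 N or contact force between medium_pot and large_pot above 150 N or contact force between small_pot and medium_pot above 150 N).
It fails at once if the stack pushed down: over 40 N between the green pot and the bench (the full stack weighs 10 to 16 N) (contact force between green_pot and table above 40 N).
It fails at once if a bystander moved more than 30 mm or was tipped over (distance of any of marker_jar, sprayer, feed_jar, short_fork, twine_spool, dibber from where it was at the start of the episode above 0.03 m or angle between any of marker_jar, sprayer, feed_jar, short_fork, twine_spool, dibber's own z axis and vertical above 0.35 rad).
It fails at once if the green pot moved more than 40 mm or tipped (distance of green_pot from where it was at the start of the episode above 0.04 m or angle between green_pot's own z axis and vertical above 0.2 rad).
It also fails if it takes over 72 s, if anything falls off the work surface, if the arm or the gripper's body presses on something with over 40 N, if the wrist force passes 120 N, or if a joint passes its speed limit or range.

## Robot

A 6-joint arm with a two-finger parallel gripper is mounted at the origin on the work surface. World frame = base frame: x ahead of the robot, y to its left, z up, the work surface at z = 0. Lengths are in m, angles in rad, forces in N, time in s.
With the tool pointing down it reaches from about 0.35 to 1 m from the base axis. Payload 7.1 kg.
Tool frame: the origin (TCP) lies between the finger pads; the fingertips stand 22 mm ahead of it and the grasp point (between the pads) lies 3 mm ahead of it; x points along the fingers, y is the direction in which the jaws open and shut, and the axes are right-handed (so a half turn about x gives the same grasp; the last joint's range is limited). The gripper opens to 85 mm and grips with 20 to 120 N. Pads are 22 mm wide; open, the fingers measure 114 mm over their backs; the gripper's body (76 mm by 85 mm) begins 54 mm behind the grasp point. The pads swing forward as they close: fully open they stand 13 mm farther back than shut.
Start: joints at [1.177, 0.423, 1.63, -0, 1.089, -0.019], TCP at [0.229, 0.582, 0.253] pointing down, gripper open.
Joint ranges: [-3, 3], [-0.9, 2.11], [0.09, 2.58], [-1.31, 4.45], [0.11, 2.69], [-2.54, 2.54]. Speed limits (rad/s): [2.39, 2.39, 3.01, 3.14, 3.14, 3.14].

## Interface

Orientations are given as a rotation vector (axis times angle).
In Python, from rig import manip gives the robot as it stands. The module is installed in compiled form; this text tells all that it offers. Calls block until the motion is done:
- manip.move_to(position, orientation): joint-space move of the TCP to a pose.
- manip.servo_line(position, orientation=None, rate=0.15): straight line of the TCP; orientation=None keeps the orientation; rate is the mean speed in m/s.
- manip.set_joints(angles): joint-space move.
- manip.command_gripper(opening, f_grip=None): finger opening in m; f_grip is the grip in N (None keeps the last); returns when the fingers have stopped.
- manip.hold(seconds).
- manip.solve_ik(position, orientation): joint angles nearest the present ones, or None.
- manip.camera(name): name is "scene" or "side" or "wrist"; returns a dict with "image" (400x640x3 uint8, red, green, blue), "fx", "fy", "cx", "cy" (pixels), "cam_to_world" (4x4, takes a point from camera to world coordinates); the wrist camera has in their place "mount" (4x4, takes a point from camera to tool coordinates, whose origin is the TCP and whose axes are the tool frame's). Camera axes: x right, y down, z forward; pixel columns grow to the right and rows downward; lengths in m; the calibration is good to about 2 mm. A picture is of the moment at which its call begins: read the wrist's pose just before it. There is no depth.
A pose or a line that the arm cannot do raises manip.IKError and nothing moves.
- manip.sign_off(): hands the job in, once; it reports no verdict.
Readings, each from a call of its own:
- manip.get_time(): time.
- manip.get_joint_positions(): joint angles.
- manip.get_joint_vel(): joint speeds.
- manip.get_tau(): joint torques, N m.
- manip.get_position(): TCP position.
- manip.get_ee_rot(): TCP orientation.
- manip.get_contact_force(): force on the tool from outside, world axes, zero at the start.
- manip.get_torque(): the same for the moment, N m.
- manip.get_width(): finger opening in m.
Only numpy, scipy, OpenCV 4.12 (cv2) and the standard library are available. Lean on these libraries where they do the work, as an engineer would, in place of code of your own. Each camera call takes 0.05 s, during which the arm holds its last target. There are 200 camera calls.

## Working session

There is one attempt and no reset: what is moved stays moved. The work goes in short steps, each a Python script; the robot and the scene stay as the last script left them, time stands still between calls to the robot, and variables do not carry over. Pictures are saved under pics/ and viewed, about 8 in all and at most 12, crops included, and the job is handed in when it is done.

```bash
mkdir -p pics
python3 - <<'E'
from rig import manip as m
import cv2,numpy as np
for n in("scene","side","wrist"):
    c=m.camera(n); cv2.imwrite(f"pics/{n}0.png",c["image"][...,::-1]); 
    print(n,c["fx"],c["fy"],c["cx"],c["cy"]); print(np.round(c.get("cam_to_world",c.get("mount")),4).tolist())
print(m.get_ee_rot(),m.get_position(),m.get_time(),m.get_width())
a=cv2.imread("pics/scene0.png");b=cv2.imread("pics/side0.png")
E
```

```text
scene 485.3680890211514 485.3680890211514 317.4807596192788 193.47831647784056
[[-0.4923, 0.5766, -0.652, 1.3484], [0.8702, 0.3085, -0.3842, 0.5031], [-0.0204, -0.7566, -0.6536, 0.883], [0.0, 0.0, 0.0, 1.0]]
side 416.54815615992777 416.54815615992777 318.24509764619137 201.0363720266556
[[0.7893, -0.4095, 0.4576, -0.0193], [-0.6139, -0.5077, 0.6045, -0.695], [-0.0152, -0.758, -0.6521, 0.8123], [0.0, 0.0, 0.0, 1.0]]
wrist 293.8762962666339 293.8762962666339 317.37444746514507 200.36596014767753
[[0.0, -0.2765, 0.961, -0.1221], [1.0, 0.0005, 0.0001, 0.0001], [-0.0005, 0.961, 0.2765, -0.071], [0.0, 0.0, 0.0, 1.0]]
[ 0.29314285  1.55097157 -0.29500122] [0.22861925 0.58127021 0.25272615] 0.15 0.08528783321470067
```

View pics/scene0.png

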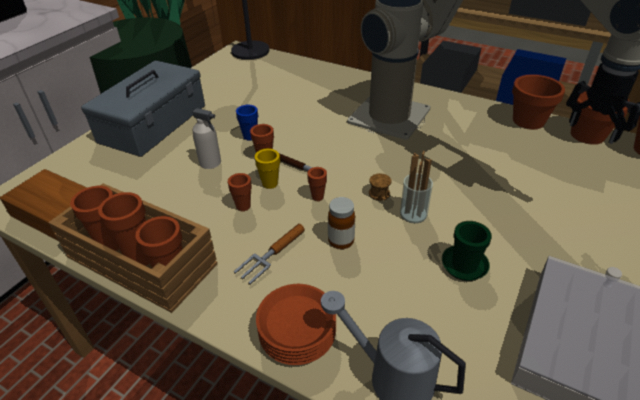

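View pics/side0.png

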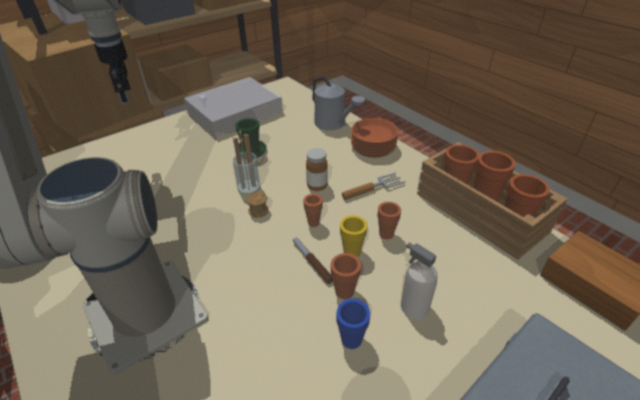

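```bash
cat > h.py <<'E'
import cv2,numpy as np
def ray(c,u,v,T=None):
    T=c["cam_to_world"] if T is None else T; T=np.array(T)
    d=T[:3,:3]@np.array([(u-c["cx"])/c["fx"],(v-c["cy"])/c["fy"],1]); return T[:3,3],d
def onplane(c,u,v,z,T=None):
    o,d=ray(c,u,v,T); return o+d*(z-o[2])/d[2]
def comps(img,lo,hi,amin=60):
    hsv=cv2.cvtColor(img,cv2.COLOR_RGB2HSV); m=cv2.inRange(hsv,lo,hi)
    n,l,s,ce=cv2.connectedComponentsWithStats(m)
    return [(s[i],ce[i],l==i) for i in range(1,n) if s[i][4]>amin]
E
python3 - <<'E'
from rig import manip as m
import cv2,numpy as np
from h import *
for n,(x0,y0,x1,y1) in dict(scene=(180,90,440,250),side=(230,180,450,360)).items():
    c=m.camera(n); im=c["image"]
    for nm,lo,hi in(("terra",(3,120,50),(12,255,255)),("green",(65,100,15),(95,255,255))):
        for s,ce,_ in comps(im,lo,hi): print(n,nm,s.tolist(),ce.round(1))
a=cv2.imread("pics/scene0.png")[95:225,190:350]; b=cv2.imread("pics/side0.png")[180:310,290:450]
f=lambda q:cv2.resize(q,None,fx=4,fy=4,interpolation=cv2.INTER_CUBIC)[:, :400*2]
A=cv2.resize(np.hstack([a,b]),None,fx=2.5,fy=2.5,interpolation=cv2.INTER_CUBIC); cv2.imwrite("pics/crop1.png",A)
E
```

```text
scene terra [427, 36, 88, 34, 858] [478.6  52. ]
scene terra [514, 61, 70, 46, 1369] [547.7  85. ]
scene terra [577, 91, 11, 12, 80] [582.4  97.2]
scene terra [529, 107, 26, 22, 224] [541.3 118.9]
scene terra [594, 113, 17, 9, 103] [602.  117.4]
scene terra [251, 124, 23, 25, 430] [262.7 135.1]
scene terra [590, 124, 25, 20, 192] [602.9 134.4]
scene terra [307, 167, 20, 34, 414] [317.8 180.6]
scene terra [228, 173, 23, 38, 620] [240.8 189.3]
scene terra [70, 186, 112, 81, 4851] [127.7 222.8]
scene terra [18, 285, 16, 13, 91] [ 25.9 290.9]
scene terra [256, 284, 80, 81, 5012] [294.9 324.4]
scene terra [0, 297, 19, 18, 104] [  8.5 305.2]
scene terra [4, 302, 24, 19, 197] [ 15.4 311.3]
scene terra [0, 309, 38, 36, 391] [ 16.4 325.4]
scene terra [24, 315, 23, 19, 192] [ 35.1 324.1]
scene terra [128, 316, 25, 21, 253] [140.2 326. ]
scene terra [12, 321, 45, 40, 522] [ 34.1 340.8]
scene terra [158, 329, 19, 22, 177] [165.9 338.4]
scene terra [45, 331, 18, 17, 156] [ 54.1 339.4]
scene terra [0, 332, 28, 29, 309] [ 11.9 344.5]
scene terra [90, 335, 44, 43, 555] [111.1 356.1]
scene terra [162
[... 893 characters left out ...]
 1588] [468.9 251.9]
side terra [351, 117, 56, 39, 1365] [375.2 134.7]
side terra [444, 144, 106, 72, 3768] [496.6 177.2]
side terra [304, 194, 18, 25, 251] [312.6 203.6]
side terra [379, 203, 21, 35, 471] [388.1 216.5]
side terra [556, 210, 15, 15, 83] [562.5 215.9]
side terra [571, 213, 14, 10, 77] [577.7 217.6]
side terra [559, 223, 14, 11, 80] [565.3 228. ]
side terra [573, 223, 20, 13, 84] [584.7 228.2]
side terra [595, 225, 15, 12, 80] [601.6 230.7]
side terra [602, 235, 16, 14, 100] [610.2 241.2]
side terra [620, 239, 15, 12, 94] [627.1 244.1]
side terra [629, 249, 11, 15, 94] [635.3 256.1]
side terra [331, 253, 30, 45, 776] [345.3 270.9]
side terra [0, 380, 17, 15, 105] [  7.7 386.7]
```

View pics/crop1.png

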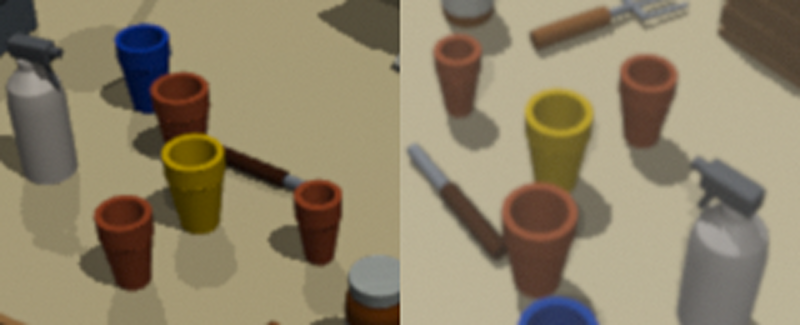

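Run:
```python
from rig import manip as m
import cv2,numpy as np
from h import *
S=m.camera("scene");D=m.camera("side")
P=dict(large=((262.4,131.4),(346,266),.1),med=((240,180.6),(389.2,210.4),.094),small=((317.2,173.4),(313.2,200),.088),yellow=((267.6,156.6),(353.6,226),.1),
 green=((472,231),(248.5,127),.11),spray=((204,115),(421,255),.165),markers=((421,165),(241,148),.19),feed=((342,206),(317,155),.12),spool=((380,180),(258,198),.05),blue=((247.2,111.8),(353,312),.1))
for k,(a,b,z) in P.items():
    o1,d1=ray(S,*a);o2,d2=ray(D,*b); d1/=np.linalg.norm(d1);d2/=np.linalg.norm(d2)
    t=np.linalg.lstsq(np.c_[d1,-d2],o2-o1,rcond=None)[0]; p,q=o1+t[0]*d1,o2+t[1]*d2
    print(k,((p+q)/2).round(4),"gap %.4f"%np.linalg.norm(p-q),onplane(S,*a,z)[:2].round(4),onplane(D,*b,z)[:2].round(4))
for k,w,x in(("large",23,.1),("med",23,.094),("small",20,.088)):
    o,_=ray(S,*P[k][0]); p=onplane(S,*P[k][0],x); zc=(np.linalg.inv(S["cam_to_world"])@np.r_[p,1])[2]; print(k,"width",w*zc/S["fx"])
```

```text
large [ 0.3957 -0.242   0.0933] gap 0.0035 [ 0.4025 -0.2345] [ 0.3929 -0.2476]
med [ 0.6075 -0.1676  0.0887] gap 0.0031 [ 0.6114 -0.162 ] [ 0.604  -0.1726]
small [ 0.4828 -0.0075  0.0847] gap 0.0024 [ 0.4853 -0.0047] [ 0.4811 -0.0117]
yellow [ 0.4933 -0.1577  0.0946] gap 0.0032 [ 0.4979 -0.1521] [ 0.4904 -0.163 ]
green [0.5272 0.4096 0.1047] gap 0.0115 [0.5264 0.4134] [0.524  0.3929]
spray [ 0.4926 -0.3635  0.1677] gap 0.0011 [ 0.4891 -0.3663] [ 0.4951 -0.3625]
markers [0.4129 0.2436 0.1534] gap 0.0078 [0.4552 0.2583] [0.3898 0.1865]
feed [0.5951 0.1223 0.1135] gap 0.0052 [0.5991 0.127 ] [0.5904 0.112 ]
spool [0.3903 0.1334 0.0488] gap 0.0045 [0.3892 0.135 ] [0.3905 0.1295]
blue [ 0.328  -0.3439  0.0948] gap 0.0011 [ 0.3344 -0.3379] [ 0.3258 -0.3468]
large width 0.06690571150148082
med width 0.059316060066769316
small width 0.05263768335453065
```

```bash
cat >> h.py <<'E'
from scipy.spatial.transform import Rotation as Ro
from rig import manip as m
def rv(a):
    x=np.array([0,0,-1.]);y=np.array([np.cos(a),np.sin(a),0]); return Ro.from_matrix(np.c_[x,y,np.cross(x,y)]).as_rotvec()
def toolT():
    T=np.eye(4);T[:3,:3]=Ro.from_rotvec(m.get_ee_rot()).as_matrix();T[:3,3]=m.get_position();return T
def look(name):
    T=toolT();c=m.camera("wrist");c["T"]=T@np.array(c["mount"]);cv2.imwrite(f"pics/{name}.png",c["image"][...,::-1]);np.savez(f"pics/{name}.npz",**c);return c
def to(x,y,z,a): m.move_to([x,y,z],rv(a))
E
python3 - <<'E'
from h import *
print(Ro.from_rotvec(m.get_ee_rot()).as_matrix().round(3).tolist())
for p in((.527,.41,.24),(.396,-.242,.225),(.6075,-.1676,.2),(.483,-.0075,.2)):
    az=np.arctan2(p[1],p[0])
    for s in(np.pi/2,-np.pi/2):
        q=m.solve_ik(p,rv(az+s)); print(p,round(az+s,2),None if q is None else np.round(q,2))
p=(.527,.41);a=np.arctan2(p[1],p[0])
s=Ro.from_rotvec(m.get_ee_rot()).as_matrix()[:,1]; a0=np.arctan2(s[1],s[0]); az0=np.arctan2(.582,.229); off=round((a0-az0)/(np.pi/2))*np.pi/2
print("off",off)
to(*p,.30,a+off); c=look("g1"); print(m.get_time())
p=(.396,-.242);a=np.arctan2(p[1],p[0])
to(.5,.1,.36,np.arctan2(.1,.5)+off); to(*p,.25,a+off); look("l1"); print(m.get_time())
g=[cv2.imread(f"pics/{k}.png") for k in("g1","l1")]
cv2.imwrite("pics/two.png",cv2.resize(np.hstack(g),(800,250)))
E
```

```text
[[-0.0, 0.366, 0.931], [-0.0, 0.931, -0.366], [-1.0, -0.0, 0.0]]
(0.527, 0.41, 0.24) 2.23 [ 0.64  0.5   1.54  0.    1.1  -1.59]
(0.527, 0.41, 0.24) -0.91 [ 0.64  0.5   1.54 -0.    1.1   1.55]
(0.396, -0.242, 0.225) 1.02 [-0.57  0.23  2.   -0.    0.92 -1.6 ]
(0.396, -0.242, 0.225) -2.12 [-0.57  0.23  2.    0.    0.92  1.55]
(0.6075, -0.1676, 0.2) 1.3 [-0.29  0.49  1.66  0.    0.99 -1.59]
(0.6075, -0.1676, 0.2) -1.84 [-0.29  0.49  1.66  0.    0.99  1.55]
(0.483, -0.0075, 0.2) 1.56 [-0.04  0.29  1.98 -0.    0.87 -1.6 ]
(0.483, -0.0075, 0.2) -1.59 [-0.04  0.29  1.98 -0.    0.87  1.55]
off 0.0
1.7083
4.3667
```

View pics/two.png

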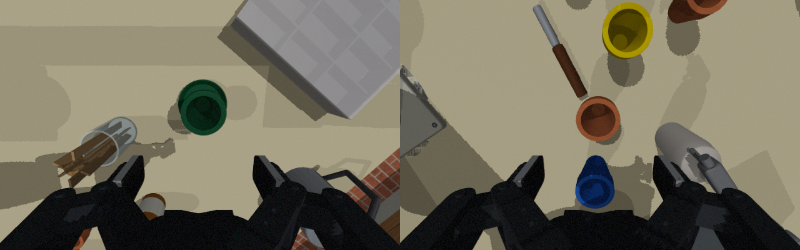

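```bash
cat >> h.py <<'E'
from scipy.optimize import least_squares
TER=((0,90,40),(14,255,255))
def fitrim(c,guess,r,z,lo=TER[0],hi=TER[1],tol=.012):
    "circle of known radius at height z through outline points seen on that plane"
    best=None
    T=c["T"]
    for s,ce,mk in comps(c["image"],lo,hi,300):
        ct=max(cv2.findContours(mk.astype(np.uint8),cv2.RETR_EXTERNAL,cv2.CHAIN_APPROX_NONE)[0],key=len)[:,0]
        p=np.array([onplane(c,u,v,z,T)[:2] for u,v in ct])
        if np.linalg.norm(p.mean(0)-guess)<.04 and (best is None or len(p)>len(best)): best=p
    n=T[:2,3]-guess; n/=np.linalg.norm(n)
    x=np.array(guess)
    for _ in range(4):
        far=best[((best-x)@n)<.3*r]
        x=least_squares(lambda q:np.linalg.norm(far-q,axis=1)-r,x,loss="soft_l1",f_scale=.001).x
    e=np.linalg.norm(far-x,axis=1)-r
    rf=least_squares(lambda q:np.linalg.norm(far-q[:2],axis=1)-q[2],[*x,r],loss="soft_l1",f_scale=.001).x
    return x,e.std(),rf
E
python3 - <<'E'
from h import *
c=np.load("pics/l1.npz"); print(fitrim(c,(.396,-.242),.034,.1))
c=np.load("pics/g1.npz"); print(fitrim(c,(.527,.41),.040,.11,(65,80,15),(95,255,255)))
g=cv2.imread("pics/g1.png")[120:230,270:380]; l=cv2.imread("pics/l1.png")[130:240,260:370]
print(c["T"][:3,3])
cv2.imwrite("pics/crop2.png",cv2.resize(np.hstack([g*1.0,l]).clip(0,255).astype(np.uint8),(800,400),interpolation=cv2.INTER_CUBIC))
E
```

```text
(array([ 0.39569439, -0.24076497]), np.float64(0.00040258028038447376), array([ 0.39534641, -0.24130211,  0.0334619 ]))
(array([0.52929263, 0.41870574]), np.float64(0.0008590767572279713), array([0.52950871, 0.41852135, 0.03976842]))
[0.48224896 0.46650169 0.42187204]
```

View pics/crop2.png

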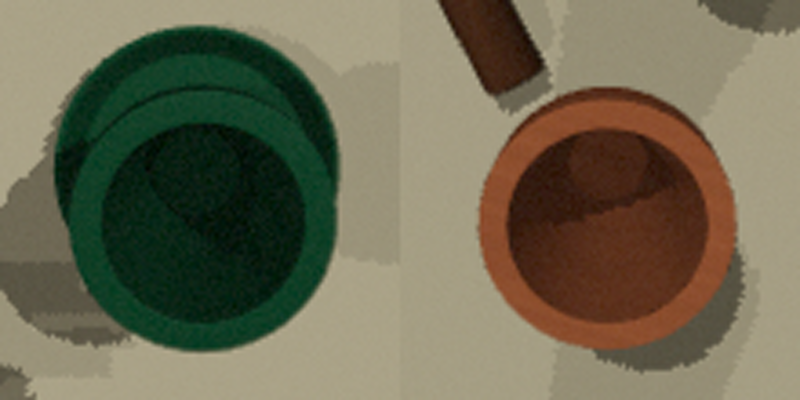

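```bash
sed -i 's/z,lo=TER\[0\],hi=TER\[1\],tol=.012/z,lo=TER[0],hi=TER[1],k=.3/; s/<.3\*r/<k*r/' h.py
python3 - <<'E'
from h import *
c=np.load("pics/g1.npz"); print(onplane(c,325.8,181.5,.11,c["T"])[:2])
for k in(.3,0,-.2,-.4):print(k,fitrim(c,(.527,.415),.040,.11,(65,80,15),(95,255,255),k=k))
c=np.load("pics/l1.npz"); print(onplane(c,260+607.5/3.636,130+225/3.636,.1,c["T"])[:2])
for k in(.3,0,-.3):print(k,fitrim(c,(.396,-.242),.034,.1,k=k))
E
```

```text
[0.53126872 0.41809611]
0.3 (array([0.52932306, 0.41873122]), np.float64(0.0007982974098554367), array([0.52955413, 0.41853082, 0.03975056]))
0 (array([0.5295248 , 0.41886209]), np.float64(0.0005097409845185023), array([0.53030941, 0.41796882, 0.03905386]))
-0.2 (array([0.52951899, 0.4188307 ]), np.float64(0.0004343451907770982), array([0.53020622, 0.41802579, 0.03914458]))
-0.4 (array([0.52957026, 0.41881217]), np.float64(0.0003432704446651152), array([0.52995671, 0.41836778, 0.03950506]))
[ 0.4859196  -0.29558654]
0.3 (array([ 0.39569439, -0.24076497]), np.float64(0.00040258028038447376), array([ 0.39534641, -0.24130211,  0.0334619 ]))
0 (array([ 0.39572387, -0.24073839]), np.float64(0.0003472994164537272), array([ 0.39542001, -0.24124203,  0.0335333 ]))
-0.3 (array([ 0.3958172 , -0.24082005]), np.float64(0.0002935416425758546), array([ 0.39549774, -0.24133628,  0.03349925]))
```

```bash
cat >> h.py <<'E'
ang=lambda x,y:np.arctan2(y,x)
F=lambda:np.array(m.get_contact_force())
def pick(x,y,rim,a,name,lift=.34,f=40):
    m.servo_line([x,y,rim-.011],rv(a),rate=.12)
    m.command_gripper(.03,f); print("w",m.get_width(),"F",F().round(1))
    m.servo_line([x,y,rim+.06],rate=.1); m.hold(.2); c=look(name)
    print("lifted",F().round(2),"w",m.get_width(),m.get_time()); return c
E
python3 - <<'E'
from h import *
x,y=.3954,-.2412
m.servo_line([x,y,.2],rv(ang(x,y)))
print(F().round(2)); c=pick(x,y,.1,ang(x,y),"lheld")
T=np.linalg.inv(toolT())@c["T"]
cv2.imwrite("pics/lh2.png",c["image"][150:,80:560,::-1])
E
```

```text
[0.16 0.17 0.36]
w 0.06630873713658486 F [-0.8  0.9  7.3]
lifted [-0.02 -0.86 -2.7 ] w 0.06643926108108347 7.35
```

View pics/lh2.png

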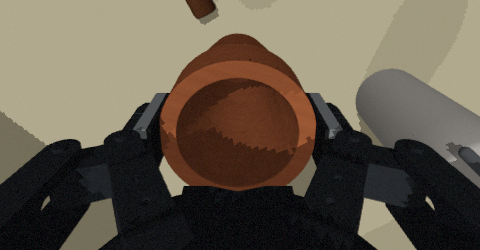

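```bash
cat >> h.py <<'E'
def place(x,y,seat,a,start=.014,stop=2.5,over=.004):
    """guarded descent of the held pot; seat = expected TCP z when seated"""
    m.servo_line([x,y,seat+start],rv(a),rate=.07); m.hold(.15); F0=F(); p=np.array([x,y,seat+start]); log=[]
    while p[2]>seat-over:
        p[2]-=.001; m.servo_line(p,rv(a),rate=.03); d=F()-F0; log.append([round(p[2]-seat,4),*d.round(1)])
        if d[2]>stop: break
        l=np.linalg.norm(d[:2])
        if l>1: p[:2]+=d[:2]/l*min(.0003*l,.0008)
    m.hold(.2); print(log[-10:],"moved",(p[:2]-[x,y]).round(4),"F",(F()-F0).round(1)); return p
E
python3 - <<'E'
from h import *
x,y=.3954,-.2412
gx,gy=.5302,.4181
m.servo_line([x,y,.34],rate=.25)
to(.5,.1,.36,ang(.5,.1)); to(gx,gy,.25,ang(gx,gy)); print(m.get_time(),F().round(2))
m.servo_line([gx,gy,.21],rate=.15)
p=place(gx,gy,.143,ang(gx,gy)); c=look("lseat"); print(p,m.get_time())
cv2.imwrite("pics/ls.png",np.hstack([c["image"][100:350,120:520,::-1],m.camera("scene")["image"][150:400,340:640,::-1]]))
E
```

```text
10.8333 [-0.72 -0.34 -2.09]
[[np.float64(0.008), np.float64(0.4), np.float64(0.3), np.float64(0.2)], [np.float64(0.007), np.float64(0.8), np.float64(-0.5), np.float64(0.5)], [np.float64(0.006), np.float64(0.9), np.float64(-0.8), np.float64(1.1)], [np.float64(0.005), np.float64(1.7), np.float64(-1.2), np.float64(0.2)], [np.float64(0.004), np.float64(-0.5), np.float64(0.3), np.float64(-0.3)], [np.float64(0.003), np.float64(-0.3), np.float64(0.3), np.float64(-0.9)], [np.float64(0.002), np.float64(1.7), np.float64(0.4), np.float64(-0.6)], [np.float64(0.001), np.float64(-0.6), np.float64(0.3), np.float64(-0.3)], [np.float64(0.0), np.float64(-1.5), np.float64(-2.1), np.float64(2.4)], [np.float64(-0.001), np.float64(-2.3), np.float64(-1.5), np.float64(5.7)]] moved [ 0.0017 -0.001 ] F [-2.2 -1.8  8.6]
[0.53189914 0.41706569 0.142     ] 16.3083
```

View pics/ls.png

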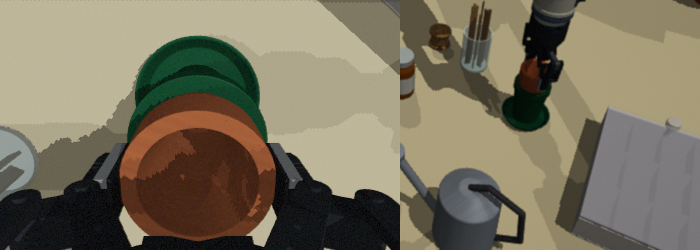

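Run:
```python
from h import *
p=m.get_position(); a=ang(.5302,.4181)
m.command_gripper(.085); print(F().round(1))
m.servo_line([p[0],p[1],.30],rate=.2); c=look("l2"); print(m.get_time())
print("large",fitrim(c,(.531,.418),.034,.154,k=0))
to(.55,.12,.36,ang(.55,.12)); x,y=.6075,-.1676; to(x,y,.25,ang(x,y)); c=look("m1"); print(m.get_time())
for k in(.3,0,-.3): print("med",fitrim(c,(x,y),.030,.094,k=k))
cv2.imwrite("pics/m1b.png",np.hstack([cv2.imread("pics/l2.png")[90:340,160:480],cv2.imread("pics/m1.png")[90:340,120:520]]))
```

```text
[ 0.5  0.1 -0.8]
17.6833
large (array([0.53019774, 0.41864738]), np.float64(0.00035364327703501423), array([0.5306643 , 0.41808401, 0.03341967]))
20.0917
med (array([ 0.60893532, -0.16595885]), np.float64(0.00039207947559378775), array([ 0.60876987, -0.1665873 ,  0.02945147]))
med (array([ 0.60894397, -0.16592223]), np.float64(0.00037915162959409646), array([ 0.60875152, -0.16665075,  0.02940306]))
med (array([ 0.60899579, -0.16596146]), np.float64(0.0003594855159680351), array([ 0.60876121, -0.16684163,  0.02925039]))
```

View pics/m1b.png

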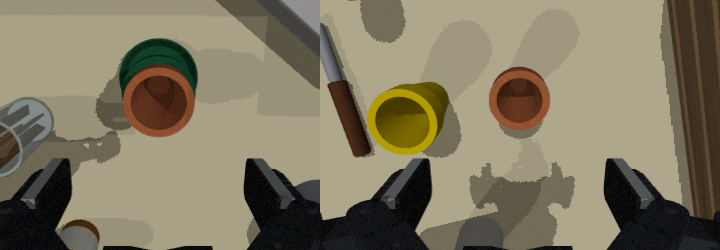

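```bash
cat > job.py <<'E'
from h import *
def run(x,y,rim,gx,gy,seat,n):
    m.servo_line([x,y,rim+.08],rv(ang(x,y)))
    c=pick(x,y,rim,ang(x,y),n+"held")
    m.servo_line([x,y,.34],rate=.25)
    to(.55,.12,.37,ang(.55,.12)); to(gx,gy,seat+.105,ang(gx,gy)); print(m.get_time(),F().round(2))
    p=place(gx,gy,seat,ang(gx,gy)); look(n+"seat"); print(p,m.get_time())
    a=cv2.imread(f"pics/{n}held.png")[100:350,120:520];b=cv2.imread(f"pics/{n}seat.png")[100:350,120:520]
    cv2.imwrite(f"pics/{n}b.png",np.hstack([a,b]))
E
python3 -c "
from job import *
run(.6088,-.1667,.094,.5307,.4181,.187,'m')"
```

```text
w 0.05798860066508968 F [-0.4  0.4  6.7]
lifted [ 0.03  1.41 -0.94] w 0.058629866297487246 23.1333
26.3333 [ 0.16  0.05 -0.61]
[[np.float64(0.007), np.float64(0.7), np.float64(-0.2), np.float64(0.9)], [np.float64(0.006), np.float64(2.3), np.float64(-0.9), np.float64(1.4)], [np.float64(0.005), np.float64(-0.2), np.float64(0.4), np.float64(1.1)], [np.float64(0.004), np.float64(0.8), np.float64(-0.3), np.float64(-0.4)], [np.float64(0.003), np.float64(1.2), np.float64(0.9), np.float64(0.6)], [np.float64(0.002), np.float64(0.1), np.float64(0.6), np.float64(1.0)], [np.float64(0.001), np.float64(0.7), np.float64(-0.2), np.float64(1.0)], [np.float64(0.0), np.float64(1.3), np.float64(0.3), np.float64(2.4)], [np.float64(-0.001), np.float64(0.9), np.float64(-0.1), np.float64(2.3)], [np.float64(-0.002), np.float64(-0.7), np.float64(-0.8), np.float64(7.6)]] moved [ 0.0013 -0.0008] F [-1.4 -1.4  8. ]
[0.53199994 0.41725696 0.185     ] 32.1833
```

View pics/mb.png

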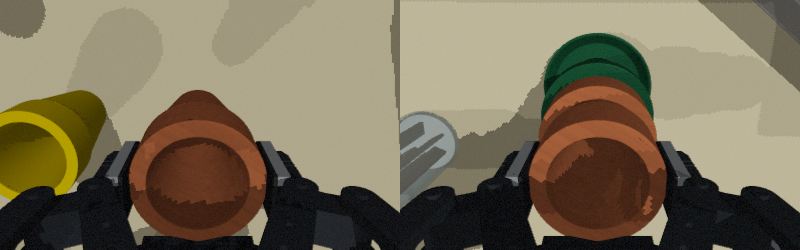

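Run:
```python
from h import *
p=m.get_position()
m.command_gripper(.085); print(F().round(1))
m.servo_line([p[0],p[1],.33],rate=.2); c=look("m2")
print("medium",fitrim(c,(.531,.418),.030,.196,k=0))
to(.55,.12,.36,ang(.55,.12)); x,y=.4828,-.0075; to(x,y,.25,ang(x,y)); c=look("s1"); print(m.get_time())
for k in(.3,0,-.3): print("small",fitrim(c,(x,y),.026,.088,k=k))
cv2.imwrite("pics/s1b.png",np.hstack([cv2.imread("pics/m2.png")[90:340,160:480],cv2.imread("pics/s1.png")[90:340,120:520]]))
```

```text
[-0.  -0.  -0.2]
medium (array([0.53043483, 0.41842148]), np.float64(0.00030433444044950154), array([0.53077424, 0.41801247, 0.02957813]))
35.45
small (array([ 0.48134863, -0.00628848]), np.float64(0.00042322274190298355), array([ 0.48135007, -0.00691797,  0.02547435]))
small (array([ 0.48131006, -0.0062549 ]), np.float64(0.0003861541028335252), array([ 0.48129006, -0.00695003,  0.02545243]))
small (array([ 0.48125891, -0.00628498]), np.float64(0.00033234595986574055), array([ 0.48125079, -0.00684597,  0.02554151]))
```

View pics/s1b.png

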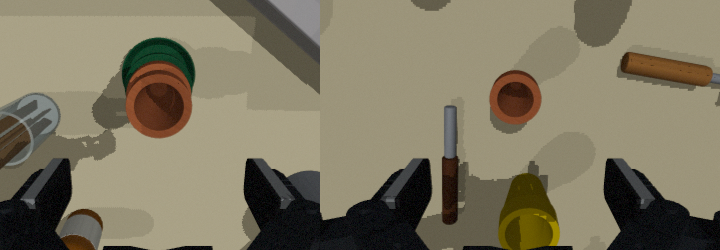

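```bash
python3 -c "
from job import *
run(.4813,-.0069,.088,.5308,.4180,.229,'s')"
```

```text
w 0.05120583812026736 F [-0.5  1.1  5.7]
lifted [-0.42  0.06 -0.97] w 0.050964674997677734 38.575
41.2833 [ 0.88 -0.22 -1.46]
[[np.float64(0.008), np.float64(-0.5), np.float64(0.4), np.float64(-0.6)], [np.float64(0.007), np.float64(0.9), np.float64(0.8), np.float64(-0.0)], [np.float64(0.006), np.float64(-0.4), np.float64(-0.6), np.float64(0.3)], [np.float64(0.005), np.float64(0.1), np.float64(-0.2), np.float64(0.1)], [np.float64(0.004), np.float64(0.8), np.float64(-0.4), np.float64(0.1)], [np.float64(0.003), np.float64(2.3), np.float64(-1.1), np.float64(1.0)], [np.float64(0.002), np.float64(1.3), np.float64(-0.9), np.float64(-0.2)], [np.float64(0.001), np.float64(-0.0), np.float64(0.5), np.float64(0.2)], [np.float64(0.0), np.float64(-1.0), np.float64(-0.7), np.float64(-1.0)], [np.float64(-0.001), np.float64(-0.5), np.float64(-1.1), np.float64(3.2)]] moved [ 0.0011 -0.0006] F [-0.4 -1.1  3.6]
[0.5318647  0.41739822 0.228     ] 46.8833
```

View pics/sb.png

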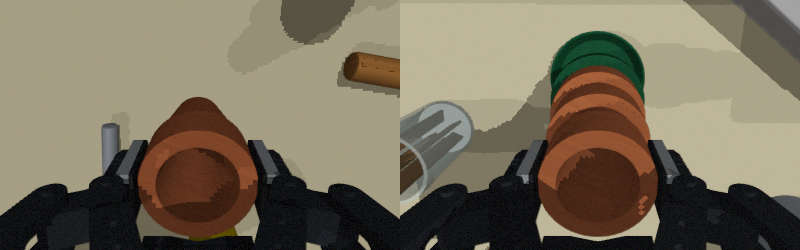

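Run:
```python
from h import *
p=m.get_position()
m.command_gripper(.085); print(F().round(1))
m.servo_line([p[0],p[1],.38],rate=.2); c=look("s2")
print("small",fitrim(c,(.531,.418),.026,.239,k=0))
to(.35,.45,.40,ang(.35,.45)); m.hold(.3)
a=m.camera("scene")["image"][100:320,200:520,::-1];b=m.camera("side")["image"][60:280,190:440,::-1]
cv2.imwrite("pics/final.png",cv2.resize(np.hstack([a,b]),(798,308)))
print(m.get_time())
```

```text
[ 0.2  1.1 -0.4]
small (array([0.53067032, 0.41844302]), np.float64(0.0003313796515316015), array([0.53111874, 0.41787842, 0.02542983]))
49.45
```

View pics/final.png

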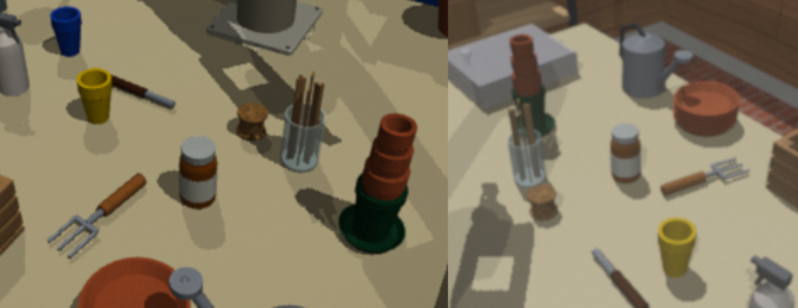

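```bash
python3 -c "
from rig import manip as m
print(m.sign_off(),m.get_time())"
```

```text
the job is handed in; nothing more can be done
the job is handed in; nothing more can be done
```

The three clay pots are stacked upright in the green pot (large, then medium, then small), and I handed the job in at about 49.5 s of the 72 s allowed. `sign_off` gave no verdict, so what follows rests on my own checks.

- **Placing:** I gripped each pot by its collar, lowered it in 1 mm steps and stopped when the upward force rose. It came to rest 1 to 2 mm below the depth I expected, pressing down with 8.6 N or less. Then I let go.
- **Stack after release:** wrist views put the rim centres at (0.5307, 0.4181), (0.5308, 0.4180) and (0.5311, 0.4179) m for large, medium and small. They agree to within 1 mm. The green rim measured (0.5302, 0.4181) m before placing.
- **Rim heights:** the gripper heights at rest suggest steps of about 43 mm. The fitted rim sizes, taken at the assumed heights, agree. I did not measure the final tilt.
- **Everything else:** the last scene and side pictures show the stack standing upright. The bystanders and the yellow and blue pots in view look undisturbed, and the gripper was clear. I judged this by eye and did not re-measure their positions.
- **Disagreement:** sideways contact while lowering made me shift each pot by 1 to 2 mm from its camera-based position. That fits the stated camera accuracy.

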